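# Hold a spotting plate flush on a tilted table

## Robot

A 6-joint arm with a two-finger parallel gripper is mounted at the origin on the work surface. World frame = base frame: x ahead of the robot, y to its left, z up, the work surface at z = 0. Lengths are in m, angles in degrees, forces in N, time in s.
With the tool pointing down it reaches from about 0.4 to 0.825 m from the base axis. Payload 7 kg.
Tool frame: the origin (TCP) lies between the finger pads; the fingertips stand ctrl.nose_length ahead of it and the grasp point (between the pads) lies 2 mm behind it (ctrl.nose_length is the distance from the TCP to the fingertips, in m); z points along the fingers, y is the line along which they close (so a half turn about z gives the same grasp; the last joint's range is limited). The gripper opens to 88 mm and grips with 3 to 60 N. Pads are 19 mm wide; open, the fingers measure 130 mm over their backs; the gripper's body (78 mm by 193 mm) begins 47 mm behind the grasp point.
Start: joints at [-54.54, 20.546, 0.682, 0, -70.136, -16.507], TCP at [0.219, -0.638, 0.244] pointing down, gripper open.
Joint ranges: [-176.03, 176.03], [-82.01, 121.73], [-58.28, 71.71], [-173.87, 95.51], [-174.79, -0.11], [-173.66, 173.66]. Speed limits (degrees/s): [136.94, 136.94, 172.46, 180, 180, 180].

## Interface

Orientations are given as [roll, pitch, yaw] about the fixed x, y, z axes, in that order (R = Rz(yaw) Ry(pitch) Rx(roll)).
In Python, from plant import ctrl gives the robot as it stands.
- The arm moves only by the tool apply_moves, never from a script. Its argument "commands" is a list of rows, each a list of 3 entries, a list of its own where there are three numbers: the shift along the world's x, y, z in cm, then the turn about the world's z in rad, then the closure, from 0 (fully open) to 1 (shut). In form: [[[x, y, z], turn, jaw], ...]. A call has 1 to 20 rows; each row is the pose to reach, as a shift and turn from the pose commanded when the call began; what a row does not reach only later rows make up. A row lasts 1/12 s, in which the tool goes at most 41.7 mm and 7.16 degrees, less where a joint would pass 70% of its speed; a pose out of reach is approached as far as the arm can. A call with a gripper value outside its range is refused whole. The fingers move at their own pace and stop on an object; the grip force is fixed at half the most. Time passes only in rows, so rows that repeat a pose let the fingers close. It gives the time, the measured TCP pose, the force, the opening and the grip force at its end, in the units of the state.
- ctrl.get_obs(): the state, without advancing time (a new reading comes with each control period).
- ctrl.snapshot(name): name is "side" or "top" or "wrist"; returns a dict with "img" (480x640x3 uint8, red, green, blue), "fx", "fy", "cx", "cy" (pixels), "dist_coeffs" ([k1, k2, p1, p2, k3] as OpenCV has them; the pictures are not rectified), "T" (4x4, takes a point from camera to world coordinates). Camera axes: x right, y up, looking along -z (the intrinsics and any distortion apply to the point x, -y, -z); pixel columns grow to the right and rows downward; lengths in m; the calibration is good to about 2 mm. A picture is of the moment at which its call begins. There is no depth.
- ctrl.close_job(): hands the job in; it is judged then, once.
Trained networks look in a picture, given as the dict that the camera call returned (one of the last four; its "shot" number tells which), for a name from the list of things; names that differ only in an ending like _2 or _b are one class to them, and where a whole thing is asked for, a point or a joint stands for the part that bears it (a point fixed in the world has none). Each returns a list of dicts, best first, with "score" (0 to 1); they miss things now and then, are a little off and sometimes report something else, mostly with a low value. They report only what shows in the picture. A call takes as long as a camera call. They do not tell look-alikes from the thing itself.
- ctrl.search_frame(picture, target): "at" ([column, row] in pixels, amid what is visible of it).
- ctrl.spot_point(picture, target): "at" ([column, row] in pixels: a listed point, or the origin of a listed thing).
The state is a dict: "clock": time; "joint_pos": joint angles; "qvel": joint speeds; "tau": joint torques, N m; "tool_pos": TCP position; "orientation": TCP orientation; "force": force on the tool from outside, world axes, zero at the start; "moment": the same for the moment, N m; "opening": finger opening in m; "gripper_force": force on a finger pad.
Only numpy, scipy, OpenCV 4.12 (cv2) and the standard library are available. Lean on these libraries where they do the work, as an engineer would, in place of code of your own. Each camera call takes 0.05 s, during which the arm holds its last target. There are 200 camera calls.

## Task

Pick the spotting plate up off its wooden board by its wooden handle and bring it to the tilted steel table, tilting it to match the slope until its whole underside bears flush on the sloping face: in the middle of the face, edges square with the table's edges, handle running up and down the slope. Land it gently, do not change the table's angle and leave the other gauges where they are. Finish while still gripping the handle and pressing the plate lightly against the face; do not let go.

Things in the scene. Friction and masses are not known exactly. Their poses are not given: they have to be found in the camera images.
- spot_plate: Loose spotting plate, 0.27 to 0.45 kg: flat steel plate 80 x 60 mm, 8 mm thick, with an upright dark wooden handle bar on top, 60 mm long along x, 14 mm wide across y, from 8 to 42 mm above the underside. Origin: centre of the underside; x along the handle and the 80 mm side, z up towards the handle. It starts flat on the wooden board.
- board: Pale wooden board, fixed, 150 x 130 mm, 12 mm thick, flat without rim, on which the plate lies at the start, anywhere near its middle and turned up to 0.5 rad. Origin: centre of its underside, z up.
- tilt_table: Steel table 130 (x, up the slope) x 120 mm (y, level) on trunnions between two grey cheeks of a fixed stand, base 150 x 166 mm. Stiff friction clamps it at a slope of 0.26 to 0.60 rad. Origin: on the level trunnion axis, 75 mm above the work surface, 20 mm under the face; z: face normal, leaning to the robot's side (far edge high). Cheeks 65 to 79 mm out in y, tops 19 mm above the axis.
- face (a point): Centre of the table's flat upper face. x points up the slope along the face, y level along the face, z the outward normal. The plate's underside belongs here. Two narrow dark lines run up the face 45 mm either side of its middle (look only).
- upper_edge (a point): Middle of the face's high edge, 65 mm up the slope from its centre; it shows whether the table's angle has been changed.
- ring_gauge: Bystander: loose steel ring, 56 mm across, 20 mm high. Origin: centre of its underside.
- try_square: Bystander: loose steel engineer's square lying flat, beam 90 mm along y and blade 110 mm along +x, 16 mm high. Origin: under the middle of its beam.
- setting_plug: Bystander: loose brass setting plug standing upright, foot 36 mm across, 50 mm high. Origin: centre of its underside.
There are look-alikes about, which are no part of the job. Leave any turquoise look-alike of the spot_plate alone.

How it is judged (in metres and radians):
On the way:
1. the plate is lifted clear of its board in the fingers (z of spot_plate in the frame of board above 0.04 m and contact force between the fingers and spot_plate above 4 N and contact force between spot_plate and board below 0.1 N), for 0.1 s.
At the end, for the whole second after the job is handed in: For the last second: plate parallel to the face within 0.03 rad, underside within 2 mm of it, centred within 12 mm each way, handle along the slope within 0.12 rad, at rest, pressed with 2 to 30 N, still gripped; table's high edge within 4 mm of its start (angle between the z axis of spot_plate and the z axis of face, either way round below 0.03 rad and angle between spot_plate's own z axis and vertical below 0.8 rad and z of spot_plate in the frame of face between -0.003 and 0.002 m and x of spot_plate in the frame of face between -0.012 and 0.012 m and y of spot_plate in the frame of face between -0.012 and 0.012 m and angle between the x axis of spot_plate and the x axis of face, either way round below 0.12 rad and contact force between spot_plate and tilt_table between 2 and 30 N and contact force between the fingers and spot_plate above 4 N and distance of upper_edge from where it was at the start of the episode below 0.004 m and linear speed of spot_plate below 0.02 m/s); the arm keeps its last pose, push and grip.
It fails at once if the plate is slammed on the table (touching it at over 0.08 m/s) or rammed (over 110 N) ((contact force between spot_plate and tilt_table above 3 N and linear speed of spot_plate above 0.08 m/s) or contact force between spot_plate and tilt_table above 110 N).
It fails at once if the table's angle is changed (its high edge moves over 6 mm) (distance of upper_edge from where it was at the start of the episode above 0.006 m).
It fails at once if a bystander gauge is moved over 20 mm (distance of any of ring_gauge, try_square, setting_plug from where it was at the start of the episode above 0.02 m).
It also fails if it takes over 42 s, if anything falls off the work surface, if the arm or the gripper's body presses on something with over 40 N, if the wrist force passes 120 N, or if a joint passes its speed limit or range.

## Working session

There is one attempt and no reset: what is moved stays moved. The work goes in short steps, Python scripts to look and compute and a tool call to move; the robot and the scene stay as the last step left them, time stands still between calls to the robot, and variables do not carry over. Pictures are saved under pics/ and viewed, at most 10 in all, crops included, and the job is handed in when it is done.

Besides the shell and the picture viewer there is one more tool, called after "Request:" as name(argument=value, ...), one argument or row to a line, values as JSON. apply_moves: Moves the arm, as the interface text tells. Its arguments: {"type":"object","properties":{"commands":{"type":"array"}},"required":["commands"]}

```bash
mkdir -p pics
cat > h.py <<'E'
import numpy as np, cv2
from plant import ctrl
def K(p): return np.array([[p["fx"],0,p["cx"]],[0,p["fy"],p["cy"]],[0,0,1.]]), np.array(p["dist_coeffs"],float)
def ray(p,uv):
    k,d=K(p); a=cv2.undistortPoints(np.array([[uv]],float),k,d)[0,0]
    T=np.array(p["T"]); v=T[:3,:3]@np.array([a[0],-a[1],-1]); return T[:3,3],v/np.linalg.norm(v)
def atz(p,uv,z):
    o,v=ray(p,uv); return o+v*(z-o[2])/v[2]
def proj(p,X):
    k,d=K(p); T=np.array(p["T"]); c=(np.atleast_2d(X)-T[:3,3])@T[:3,:3]; c=c*[1,-1,-1]
    return cv2.projectPoints(c,np.zeros(3),np.zeros(3),k,d)[0][:,0]
def tri(ps,uvs):
    A=np.zeros((3,3));b=np.zeros(3)
    for p,u in zip(ps,uvs):
        o,v=ray(p,u);M=np.eye(3)-np.outer(v,v);A+=M;b+=M@o
    return np.linalg.solve(A,b)
def save(p,n): cv2.imwrite("pics/"+n+".png",cv2.cvtColor(p["img"],cv2.COLOR_RGB2BGR))
E
python3 - <<'E'
from h import *
print(ctrl.get_obs(), ctrl.nose_length)
for n in ["top","side"]:
    p=ctrl.snapshot(n); save(p,n+"0"); print(n,np.round(p["T"],3).tolist())
    for t in ["spot_plate","board","face","upper_edge","tilt_table","ring_gauge","try_square","setting_plug"]:
        r=ctrl.spot_point(p,t)
        print(t,[(np.round(x["at"]).tolist(),round(x["score"],2),np.round(atz(p,x["at"],0.012),3)[:2].tolist()) for x in r[:3]])
E
```

```text
{'clock': 0.0, 'joint_pos': array([-5.45383836e+01,  2.05923507e+01,  6.32287297e-01, -1.87407947e-02,
       -7.01365878e+01, -1.65061861e+01]), 'qvel': array([ 0.03608503,  0.00238214,  0.10014743,  0.04931161, -0.03035333,
       -0.06521814]), 'tau': array([ 4.10064797e-05, -5.82729757e+01,  2.93056798e+01,  6.99726015e+00,
        7.00436009e-03, -1.58500002e-04]), 'tool_pos': array([ 0.2190646 , -0.63796131,  0.24260539]), 'orientation': array([ 1.79902326e+02, -1.05715814e-02, -1.61050943e+02]), 'force': array([-0.37241369, -0.23924679, -0.03132609]), 'moment': array([ 0.01733949, -0.0019857 , -0.06736169]), 'gripper_force': 0.0, 'opening': 0.08764006042016735} 0.017
top [[-0.004, 0.987, -0.158, 0.405], [-1.0, 0.0, 0.027, -0.012], [0.027, 0.158, 0.987, 1.11], [0.0, 0.0, 0.0, 1.0]]
spot_plate [([389.0, 255.0], 0.93, [0.53, -0.215]), ([382.0, 332.0], 0.82, [0.372, -0.197]), ([452.0, 331.0], 0.77, [0.373, -0.342])]
board [([380.0, 246.0], 0.62, [0.549, -0.196])]
face [([182.0, 222.0], 0.69, [0.6, 0.217]), ([285.0, 147.0], 0.66, [0.762, 0.002])]
upper_edge []
tilt_table [([181.0, 
[... 180 characters left out ...]
-0.024])]
side [[0.688, 0.391, -0.611, 0.003], [-0.725, 0.356, -0.589, -0.58], [-0.013, 0.849, 0.529, 0.603], [0.0, 0.0, 0.0, 1.0]]
spot_plate [([384.0, 339.0], 0.86, [0.534, -0.21]), ([423.0, 287.0], 0.63, [0.711, -0.174]), ([388.0, 449.0], 0.6, [0.363, -0.348])]
board [([388.0, 336.0], 0.83, [0.546, -0.21])]
face [([251.0, 215.0], 0.89, [0.675, 0.334]), ([368.0, 248.0], 0.39, [0.751, 0.003]), ([252.0, 216.0], 0.34, [0.672, 0.325])]
upper_edge [([265.0, 192.0], 0.85, [0.786, 0.411]), ([246.0, 216.0], 0.65, [0.659, 0.337])]
tilt_table [([256.0, 217.0], 0.61, [0.674, 0.313])]
ring_gauge []
try_square [([368.0, 249.0], 0.59, [0.75, 0.001])]
setting_plug [([261.0, 326.0], 0.6, [0.408, -0.022])]
```

View pics/top0.png

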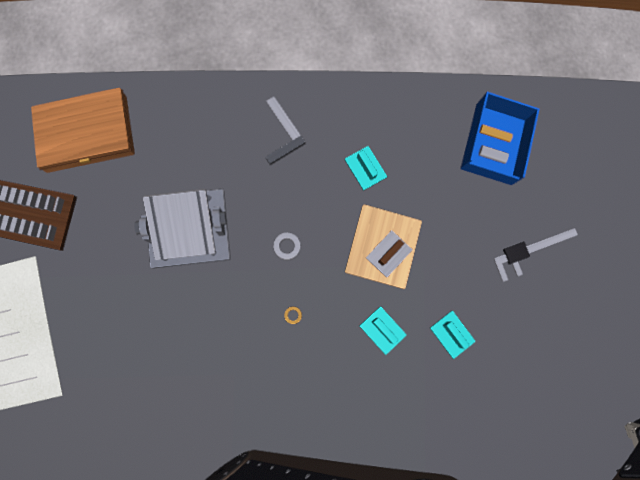

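View pics/side0.png

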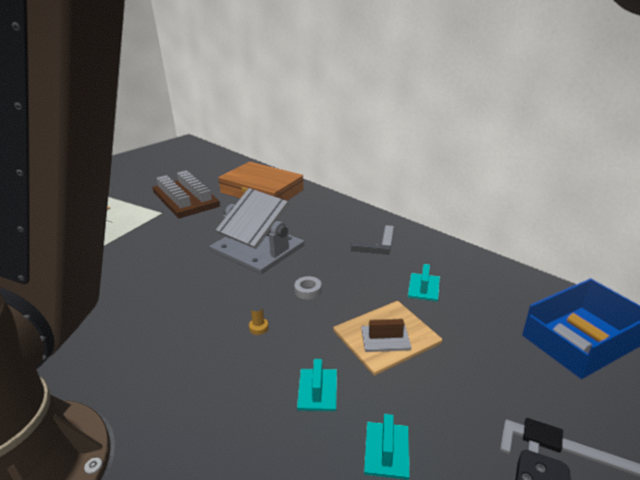

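Run:
```python
import cv2,numpy as np
t=cv2.imread("pics/top0.png");s=cv2.imread("pics/side0.png")
def c(im,x,y,w,h): return cv2.resize(im[y:y+h,x:x+w],(400,300),interpolation=cv2.INTER_CUBIC)
cv2.imwrite("pics/crops.png",np.vstack([np.hstack([c(t,345,222,80,60),c(s,340,305,100,75)]),np.hstack([c(t,130,182,108,81+9),c(s,205,180,108,81+9)])]))
```

```text
(no output)
```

View pics/crops.png

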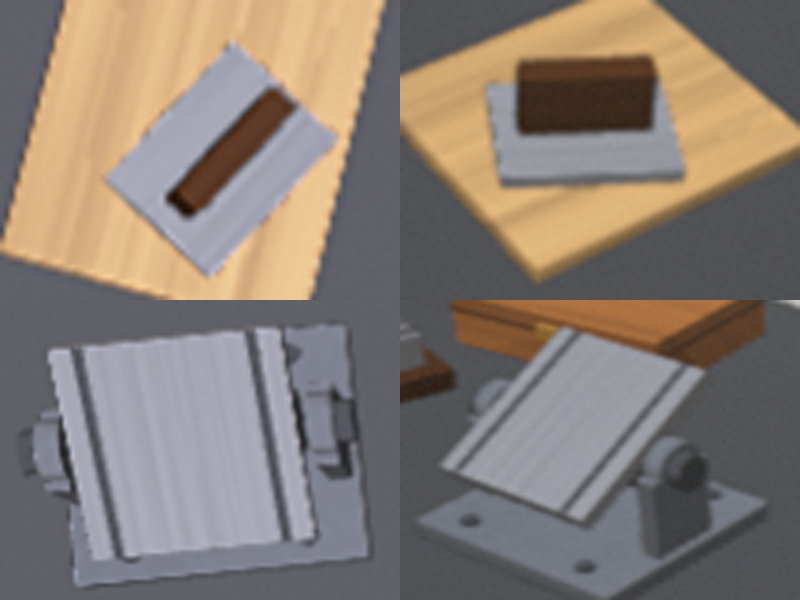

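Chosen: grey steel plate with wooden handle on the board at top (389,255). It is not any of the turquoise ones at (366,167), (383,331) and (453,335); the crop confirms grey steel with a dark wood handle. The table face corners are clear in both views.

```bash
cat >> h.py <<'E'
def rz(a): return np.array([[np.cos(a),-np.sin(a),0],[np.sin(a),np.cos(a),0],[0,0,1]])
def ry(a): return np.array([[np.cos(a),0,np.sin(a)],[0,1,0],[-np.sin(a),0,np.cos(a)]])
E
python3 - <<'E'
from h import *
from scipy.optimize import least_squares
t=ctrl.snapshot("top"); s=ctrl.snapshot("side")
c=np.array([[391.4,230.4],[412.4,249.4],[387,277],[366.2,258]])
w=np.array([atz(t,u,.020) for u in c]);print("plate ctr",w.mean(0),np.linalg.norm(np.diff(w,axis=0),axis=1))
d=w[0]-w[3]+w[1]-w[2];print("yaw",np.degrees(np.arctan2(d[1],d[0])))
sc=np.array([[340+85/4,305+85/4],]) 
L=np.array([[.065,.06,.02],[.065,-.06,.02],[-.065,-.06,.02],[-.065,.06,.02]])
ut=np.array([[143.5,197],[205.6,190.4],[215,254],[155.6,259.4]]);us=np.array([[249.5,188.4],[287.3,201.6],[255,246.6],[216.3,229.8]])
def X(q): return np.array([q[0],q[1],.075])+L@(rz(q[2])@ry(-q[3])).T
def f(q): return np.r_[(proj(t,X(q))-ut).ravel(),(proj(s,X(q))-us).ravel()]
r=least_squares(f,[.6,.21,.1,.4]);print(r.x,np.degrees(r.x[2:]),np.round(r.fun,1))
n=rz(r.x[2])@ry(-r.x[3])@[0,0,.02];print("face",n+[r.x[0],r.x[1],.075])
for nm in ["ring_gauge","setting_plug"]:
  print(nm,[ (x["at"],x["score"]) for x in ctrl.spot_point(s,nm)])
E
```

```text
plate ctr [ 0.53254519 -0.21428346  0.02      ] [0.05865228 0.07906654 0.05771606]
yaw -43.54345731855377
[0.58842257 0.20433624 0.10531558 0.49909318] [ 6.03413817 28.59593296] [-0.2 -0.4  0.4 -0.5  0.5 -0.6 -0.3  0.3 -0.2 -0.3  0.3 -0.  -1.   0.4
 -0.3  0.6]
face [0.57890302 0.20332996 0.09256034]
ring_gauge [([305.7, 292.7], 0.67)]
setting_plug [([260.1, 327.9], 0.79)]
```

Request:
apply_moves(
  commands=[
    [[31.35,42.37,0],-1.09,0],
    [[31.35,42.37,0],-1.09,0],
    [[31.35,42.37,0],-1.09,0],
    [[31.35,42.37,0],-1.09,0],
    [[31.35,42.37,0],-1.09,0],
    [[31.35,42.37,0],-1.09,0],
    [[31.35,42.37,0],-1.09,0],
    [[31.35,42.37,0],-1.09,0],
    [[31.35,42.37,0],-1.09,0],
    [[31.35,42.37,0],-1.09,0],
    [[31.35,42.37,0],-1.09,0],
    [[31.35,42.37,0],-1.09,0],
    [[31.35,42.37,0],-1.09,0],
    [[31.35,42.37,0],-1.09,0],
    [[31.35,42.37,-8],-1.09,0],
    [[31.35,42.37,-8],-1.09,0],
    [[31.35,42.37,-8],-1.09,0],
    [[31.35,42.37,-8],-1.09,0],
  ],
)

```text
clock: 2.6
tool_pos: [0.5315, -0.2148, 0.1626]
orientation: [-179.8, -0.2, 136.5]
force: [1.0, -1.2, 1.4]
opening: 0.0878
gripper_force: 0.0
```

Run:
```python
from h import *
p=ctrl.snapshot("wrist"); save(p,"w1"); o=ctrl.get_obs(); print(o["tool_pos"],o["orientation"],o["force"])
print(ctrl.spot_point(p,"spot_plate"))
c=np.array([.5325,-.2143,.02]);L=np.array([[.04,.03,0],[.04,-.03,0],[-.04,-.03,0],[-.04,.03,0]])
print(proj(p,c+L@rz(np.radians(-43.5)).T).round())
H=np.array([[.03,.007,.034],[.03,-.007,.034],[-.03,-.007,.034],[-.03,.007,.034]])
print(proj(p,c+H@rz(np.radians(-43.5)).T).round())
```

```text
[ 0.53306675 -0.21522889  0.16465977] [-1.79944163e+02  1.58383671e-02  1.36519705e+02] [0.42296974 0.46941307 1.29236504]
[{'at': [204.5, 78.8], 'score': 0.93}, {'at': [79.2, 193.2], 'score': 0.84}, {'at': [323.1, 233.4], 'score': 0.57}]
[[360. 280.]
 [289. 279.]
 [287. 184.]
 [363. 184.]]
[[334. 283.]
 [315. 283.]
 [315. 202.]
 [335. 202.]]
```

View pics/w1.png

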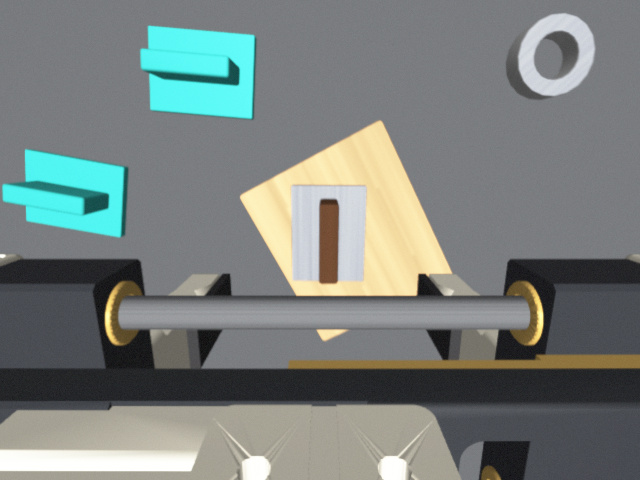

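The view shows the grey plate at columns 292–366, rows 185–282. It lies square to the fingers and about 2–3 mm off the prediction, well within the jaw opening. Next: descend, grip and lift.

Request:
apply_moves(
  commands=[
    [[0.15,0.2,-4],0,0],
    [[0.15,0.2,-8],0,0],
    [[0.15,0.2,-10],0,0],
    [[0.15,0.2,-11],0,0],
    [[0.15,0.2,-11.8],0,0],
    [[0.15,0.2,-12.1],0,0],
    [[0.15,0.2,-12.1],0,0],
    [[0.15,0.2,-12.1],0,1],
    [[0.15,0.2,-12.1],0,1],
    [[0.15,0.2,-12.1],0,1],
    [[0.15,0.2,-12.1],0,1],
    [[0.15,0.2,-12.1],0,1],
    [[0.15,0.2,-12.1],0,1],
    [[0.15,0.2,-12.1],0,1],
    [[0.15,0.2,-12.1],0,1],
    [[0.15,0.2,-12.1],0,1],
    [[0.15,0.2,-12.1],0,1],
  ],
)

```text
clock: 4.12
tool_pos: [0.5342, -0.2127, 0.0425]
orientation: [-180.0, -0.0, 136.5]
force: [0.7, -0.5, 0.7]
opening: 0.0265
gripper_force: 0.0
```

Request:
apply_moves(
  commands=[
    [[0,0,0],0,1],
    [[0,0,0],0,1],
    [[0,0,0],0,1],
    [[0,0,0],0,1],
    [[0,0,0],0,1],
    [[0,0,0],0,1],
  ],
)

```text
clock: 4.62
tool_pos: [0.5341, -0.2127, 0.0425]
orientation: [-180.0, -0.0, 136.5]
force: [0.2, -0.7, -0.9]
opening: 0.0136
gripper_force: 30.0
```

Request:
apply_moves(
  commands=[
    [[0,0,2],0,1],
    [[0,0,5],0,1],
    [[0,0,9],0,1],
    [[0,0,13],0,1],
    [[0,0,16],0,1],
    [[0,0,16],0,1],
    [[0.3,4,16],0.1,1],
    [[0.6,8,16],0.2,1],
    [[0.9,12,16],0.3,1],
    [[1.2,16,16],0.4,1],
    [[1.5,20,16],0.5,1],
    [[1.8,24,16],0.6,1],
    [[2.1,28,16],0.7,1],
    [[2.4,32,16],0.8,1],
    [[2.6,36,16],0.865,1],
    [[2.8,39.5,16],0.865,1],
    [[2.8,41.4,16],0.865,1],
    [[2.8,41.4,15],0.865,1],
    [[2.8,41.4,15],0.865,1],
    [[2.8,41.4,15],0.865,1],
  ],
)

```text
clock: 6.28
tool_pos: [0.561, 0.2007, 0.1908]
orientation: [-179.9, -0.2, -173.9]
force: [0.1, -0.8, -4.1]
opening: 0.0138
gripper_force: 30.0
```

Run:
```python
from h import *
o=ctrl.get_obs(); print(o["tool_pos"],o["orientation"],o["force"],o["moment"])
s=ctrl.snapshot("side");w=ctrl.snapshot("wrist");t=ctrl.snapshot("top")
c=lambda im,x,y,ww,h: cv2.resize(im[y:y+h,x:x+ww],(400,300),interpolation=cv2.INTER_CUBIC)
im=np.vstack([np.hstack([c(s["img"],190,120,140,105),c(t["img"],120,160,140,105)]),np.hstack([c(w["img"],0,0,640,480),c(w["img"],200,100,240,180)])])
save({"img":im},"m2")
```

```text
[0.56096736 0.20066788 0.1908201 ] [-179.9138886    -0.19939503 -173.93405726] [ 0.0641977  -0.81294813 -4.08934525] [-0.0639423   0.02071886  0.01977319]
```

View pics/m2.png

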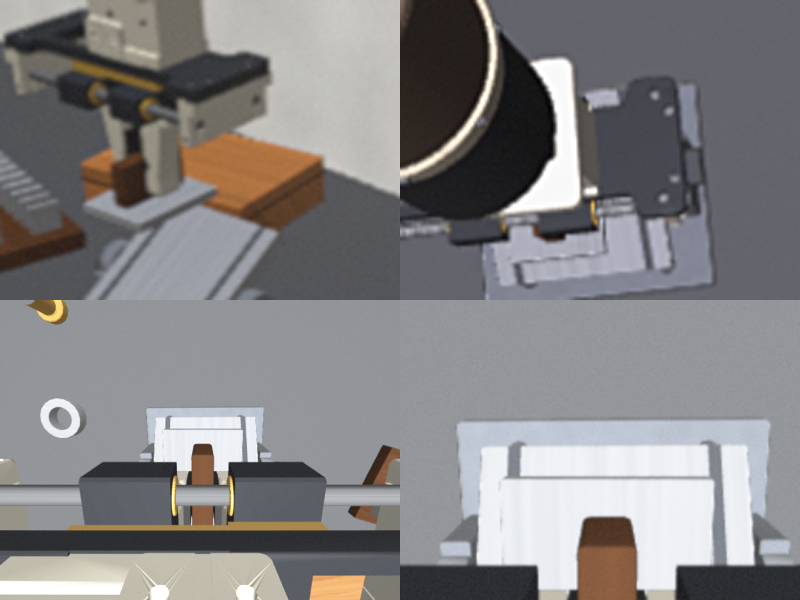

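Run:
```python
from h import *
w=ctrl.snapshot("wrist"); 
q=[.58842,.20434,.1053,.499]; L=np.array([[-.065,.06,.02],[-.065,-.06,.02],[-.065,.045,.02],[-.065,-.045,.02]])
toc=lambda u:np.c_[(u[:,0]-200)/.6+400,(u[:,1]-100)/.6+300].round().tolist()
print("table low edge",toc(proj(w,np.array([q[0],q[1],.075])+L@(rz(q[2])@ry(-q[3])).T)))
o=ctrl.get_obs();g=np.array(o["tool_pos"])+[0,0,.002]
P=np.array([[-.04,.03,-.025],[-.04,-.03,-.025],[-.03,.007,.009],[-.03,-.007,.009]])
print("plate",toc(proj(w,g+P@rz(.1053).T)))
g=cv2.cvtColor(w["img"],cv2.COLOR_RGB2GRAY); save({"img":cv2.resize(w["img"][140:240,220:440],None,fx=3.6,fy=3.6,interpolation=cv2.INTER_CUBIC)},"w3")
for r in (186,190,194,205): print(r,g[r,235:425].tolist())
```

```text
table low edge [[741.0, 439.0], [476.0, 439.0], [708.0, 439.0], [510.0, 439.0]]
plate [[715.0, 476.0], [498.0, 476.0], [638.0, 543.0], [576.0, 543.0]]
186 [178, 196, 196, 199, 199, 198, 198, 199, 199, 199, 198, 197, 197, 200, 202, 205, 211, 215, 214, 215, 215, 216, 216, 217, 219, 219, 217, 218, 217, 207, 174, 152, 138, 135, 134, 136, 135, 150, 185, 197, 192, 209, 216, 216, 219, 219, 217, 218, 217, 218, 218, 217, 221, 221, 221, 221, 222, 223, 222, 222, 222, 223, 223, 223, 224, 225, 223, 222, 220, 224, 223, 225, 226, 225, 225, 225, 223, 222, 221, 222, 222, 221, 220, 221, 221, 220, 222, 221, 223, 226, 228, 228, 230, 229, 228, 227, 228, 225, 228, 226, 225, 224, 225, 222, 223, 226, 227, 228, 231, 230, 231, 233, 232, 231, 230, 227, 227, 229, 227, 228, 227, 227, 227, 228, 229, 228, 229, 229, 231, 233, 233, 232, 232, 232, 233, 235, 231, 227, 226, 228, 230, 232, 233, 233, 232, 231, 231, 229, 225, 184, 145, 131, 133, 136, 138, 133, 146, 195, 226, 230, 233, 234, 235, 232, 230, 231, 231, 231, 229, 228, 231, 231, 221, 201, 196, 197, 196, 194, 193, 195, 197, 198, 196, 196, 195, 196, 166, 152, 150,
[... 2170 characters left out ...]
 209, 210, 211, 215, 213, 212, 214, 215, 213, 214, 214, 212, 211, 213, 213, 215, 214, 211, 211, 211, 212, 217, 218, 216, 211, 212, 213, 210, 211, 210, 210, 208, 206, 206, 208, 209, 209, 210, 211, 214, 214, 216, 218, 217, 219, 218, 213, 214, 217, 217, 213, 211, 208, 208, 206, 207, 213, 213, 212, 216, 216, 219, 217, 218, 217, 210, 208, 209, 212, 211, 211, 212, 212, 215, 213, 212, 213, 213, 213, 218, 221, 218, 217, 213, 215, 216, 214, 209, 208, 206, 209, 211, 214, 217, 213, 213, 212, 212, 211, 212, 180, 142, 132, 132, 135, 136, 131, 141, 196, 231, 238, 240, 242, 241, 239, 238, 239, 239, 237, 237, 236, 238, 242, 248, 222, 198, 197, 196, 195, 197, 197, 195, 196, 196, 182, 160, 151, 149, 151, 146]
```

Request:
apply_moves(
  commands=[
    [[0.7,0.1,-1],0,1],
    [[1.4,0.25,-2.5],0,1],
    [[1.4,0.25,-3.6],0,1],
    [[1.4,0.25,-4.1],0,1],
    [[1.4,0.25,-4.2],0,1],
    [[1.4,0.25,-4.2],0,1],
    [[1.4,0.25,-4.2],0,1],
    [[1.4,0.25,-4.2],0,1],
  ],
)

```text
clock: 7.15
tool_pos: [0.5765, 0.204, 0.1514]
orientation: [180.0, 0.1, -173.9]
force: [-0.9, -0.5, -4.8]
opening: 0.0136
gripper_force: 30.0
```

Request:
apply_moves(
  commands=[
    [[0.1,0,-0.2],0,1],
    [[0.2,0,-0.4],0,1],
    [[0.28,0,-0.5],0,1],
    [[0.33,0,-0.6],0,1],
    [[0.25,0,-0.73],0,1],
    [[0.17,0,-0.86],0,1],
    [[0.1,0,-1.0],0,1],
    [[0.02,0,-1.12],0,1],
    [[0.02,0,-1.12],0,1],
  ],
)

```text
clock: 7.9
tool_pos: [0.5773, 0.2038, 0.1409]
orientation: [180.0, 0.2, -173.9]
force: [-0.2, -1.8, 4.3]
opening: 0.014
gripper_force: 30.0
```

Request:
apply_moves(
  commands=[
    [[-0.1,0,-0.13],0,1],
    [[-0.18,0,-0.26],0,1],
    [[-0.26,0,-0.38],0,1],
    [[-0.33,0,-0.5],0,1],
    [[-0.41,-0.02,-0.63],0,1],
    [[-0.41,-0.02,-0.63],0,1],
  ],
)

```text
clock: 8.4
tool_pos: [0.5733, 0.2039, 0.1345]
orientation: [180.0, 0.2, -173.9]
force: [-0.7, -1.7, 5.6]
opening: 0.0135
gripper_force: 30.0
```

Run:
```python
from h import *
o=ctrl.get_obs(); print(o["tool_pos"],o["force"],o["moment"])
s=ctrl.snapshot("side");w=ctrl.snapshot("wrist")
c=lambda im,x,y,ww,h: cv2.resize(im[y:y+h,x:x+ww],(400,300),interpolation=cv2.INTER_CUBIC)
save({"img":np.hstack([c(s["img"],190,130,120,90),c(w["img"],200,130,240,180)])},"m4")
```

```text
[0.57334166 0.20390229 0.13445558] [-0.65133994 -1.68978225  5.62142477] [-0.42787985 -0.24924814 -0.05168678]
```

View pics/m4.png

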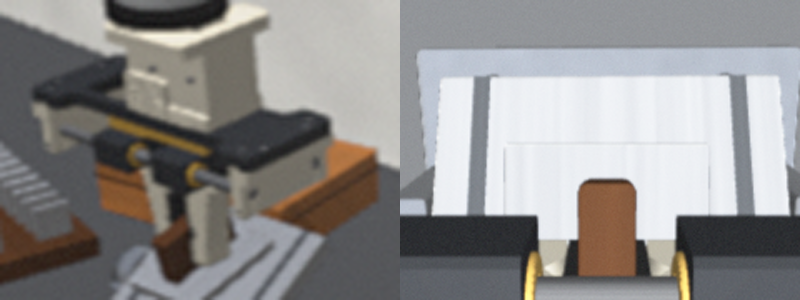

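Request:
apply_moves(
  commands=[
    [[-0.08,0,-0.13],0,1],
    [[-0.16,0,-0.26],0,1],
    [[-0.24,0,-0.39],0,1],
    [[-0.32,0,-0.52],0,1],
    [[-0.4,0,-0.65],0,1],
    [[-0.48,0,-0.78],0,1],
    [[-0.56,0,-0.91],0,1],
    [[-0.64,0,-1.04],0,1],
    [[-0.7,0,-1.15],0,1],
    [[-0.7,0,-1.15],0,1],
  ],
)

```text
clock: 9.33
tool_pos: [0.5652, 0.2038, 0.1214]
orientation: [180.0, 0.0, -173.9]
force: [-0.2, 0.7, 3.3]
opening: 0.014
gripper_force: 30.0
```

Request:
apply_moves(
  commands=[
    [[-0.05,0,-0.05],0,1],
    [[-0.1,0,-0.1],0,1],
    [[-0.1,0,-0.14],0,1],
    [[-0.1,0,-0.18],0,1],
    [[-0.1,0,-0.18],0,1],
    [[-0.1,0,-0.18],0,1],
  ],
)

```text
clock: 9.83
tool_pos: [0.5642, 0.2037, 0.1197]
orientation: [180.0, -0.0, -173.9]
force: [-1.8, 0.7, 5.1]
opening: 0.0138
gripper_force: 30.0
```

Request:
apply_moves(
  commands=[
    [[0.03,0,-0.05],0,1],
    [[0.05,0,-0.1],0,1],
    [[0.05,0,-0.1],0,1],
    [[0.05,0,-0.1],0,1],
  ],
)

```text
clock: 10.17
tool_pos: [0.5641, 0.2036, 0.1184]
orientation: [-180.0, -0.1, -173.9]
force: [-5.1, 1.1, 3.9]
opening: 0.0139
gripper_force: 30.0
```

Run:
```python
from h import *
o=ctrl.get_obs(); print(o["tool_pos"],o["force"],o["moment"])
s=ctrl.snapshot("side");w=ctrl.snapshot("wrist")
c=lambda im,x,y,ww,h: cv2.resize(im[y:y+h,x:x+ww],(400,300),interpolation=cv2.INTER_CUBIC)
save({"img":np.hstack([c(s["img"],205,170,80,60),c(w["img"],200,130,240,180)])},"m5")
```

```text
[0.5640528  0.20360043 0.11841442] [-5.08726971  1.07610381  3.86491309] [0.72143766 1.11885443 0.07924544]
```

View pics/m5.png

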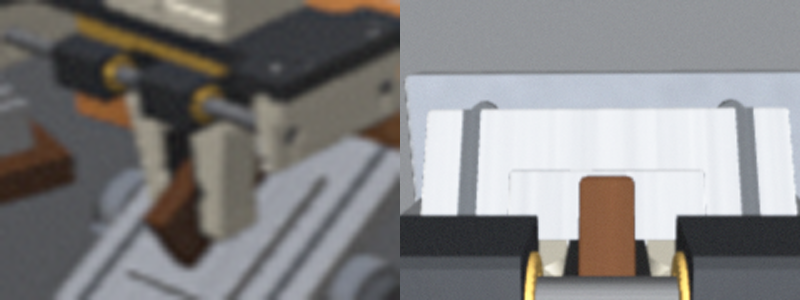

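Request:
apply_moves(
  commands=[
    [[0.02,0,-0.04],0,1],
    [[0.04,0,-0.08],0,1],
    [[0.04,0,-0.08],0,1],
    [[0.04,0,-0.08],0,1],
  ],
)

```text
clock: 10.6
tool_pos: [0.564, 0.2035, 0.118]
orientation: [-180.0, -0.1, -173.9]
force: [-8.3, 2.6, 8.5]
opening: 0.0139
gripper_force: 30.0
```

Run:
```python
from h import *
o=ctrl.get_obs(); print(o["tool_pos"],o["force"],o["moment"])
w=ctrl.snapshot("wrist");save(w,"w6")
g=cv2.cvtColor(w["img"],cv2.COLOR_RGB2GRAY)
print("col 300",g[185:262,290].tolist()); print("col 320", w["img"][225:245,320,0].tolist())
G=np.array(o["tool_pos"])+[0,0,.002]
for th in (22,25,27,28.6,30):
  R=rz(.1053)@ry(-np.radians(th)); 
  P=np.array([[-.041,-.012,.008-.033],[-.041,.03,-.025],[-.041,-.03,-.025],[-.031,0,.009]])
  print(th,proj(w,G+P@R.T).round(1).tolist())
q=[.58942,.20584,.1053,.499]; L=np.array([[-.065,-.015,.02]])
print(proj(w,np.array([q[0],q[1],.075])+L@(rz(q[2])@ry(-q[3])).T))
```

```text
[0.56404617 0.20354059 0.11795901] [-8.34735554  2.58977888  8.47110135] [0.93460548 2.67973054 0.14827111]
col 300 [195, 197, 195, 195, 197, 197, 197, 195, 197, 199, 209, 228, 238, 239, 237, 238, 238, 239, 238, 238, 239, 240, 239, 237, 239, 239, 237, 239, 239, 238, 238, 238, 238, 238, 238, 238, 238, 237, 239, 239, 238, 238, 239, 239, 238, 238, 237, 233, 231, 236, 236, 237, 237, 235, 238, 237, 236, 236, 235, 236, 237, 235, 236, 237, 237, 237, 235, 236, 236, 236, 236, 235, 237, 236, 236, 236, 236]
col 320 [239, 240, 239, 239, 239, 239, 238, 235, 232, 206, 144, 121, 130, 134, 139, 142, 137, 138, 141, 134]
22 [[300.3, 223.6], [383.2, 223.6], [264.7, 223.6], [324.1, 232.4]]
25 [[300.5, 227.0], [382.6, 227.0], [265.3, 226.9], [324.1, 232.1]]
27 [[300.7, 229.3], [382.2, 229.3], [265.7, 229.2], [324.1, 231.9]]
28.6 [[300.8, 231.2], [381.9, 231.2], [266.0, 231.1], [324.1, 231.9]]
30 [[300.9, 232.8], [381.6, 232.9], [266.3, 232.8], [324.1, 231.9]]
[[296.09193129 194.12802308]]
```

Request:
apply_moves(
  commands=[
    [[0,0,0],0,1],
    [[0,0,0],0,1],
    [[0,0,0],0,1],
    [[0,0,0],0,1],
    [[0,0,0],0,1],
    [[0,0,0],0,1],
  ],
)

```text
clock: 11.15
tool_pos: [0.5641, 0.2035, 0.118]
orientation: [-180.0, -0.1, -173.9]
force: [-7.9, 3.0, 9.1]
opening: 0.014
gripper_force: 30.0
```

Run:
```python
from h import *
o=ctrl.get_obs(); print(o["clock"],o["tool_pos"],o["force"],o["moment"])
s=ctrl.snapshot("side");a=cv2.cvtColor(cv2.imread("pics/side0.png"),cv2.COLOR_BGR2RGB)
c=lambda im,x,y,ww,h: cv2.resize(im[y:y+h,x:x+ww],(400,300),interpolation=cv2.INTER_CUBIC)
q=[.58942,.20584,.1053,.499];R=rz(q[2])@ry(-q[3]);L=np.array([[x,y,.028] for x,y in((.04,.03),(.04,-.03),(-.04,-.03),(-.04,.03))])
u=proj(s,np.array([q[0],q[1],.075])+L@R.T); print(u.round(1).tolist())
b=s["img"].copy(); A=c(b,205,170,100,75)
for p in u: cv2.circle(A,(int((p[0]-205+.5)*4),int((p[1]-170+.5)*4)),3,(255,0,0),1)
save({"img":np.hstack([c(a,205,170,100,75),A])},"m7")
```

```text
11.15 [0.564054   0.20352871 0.11795506] [-7.94503405  2.9569902   9.11428943] [0.94482695 2.6563225  0.08849033]
[[250.7, 196.9], [269.9, 203.8], [249.1, 231.3], [230.0, 223.4]]
```

View pics/m7.png

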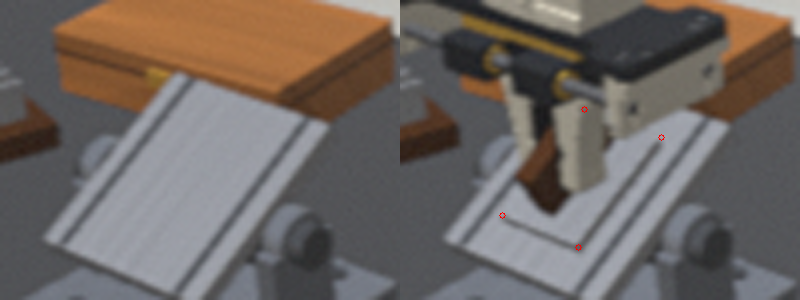

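Request:
apply_moves(
  commands=[
    [[0.01,0,-0.02],0,1],
    [[0.01,0,-0.04],0,1],
    [[0.01,0,-0.04],0,1],
    [[0.01,0,-0.04],0,1],
    [[0.01,0,-0.04],0,1],
    [[0.01,0,-0.04],0,1],
  ],
)

```text
clock: 11.7
tool_pos: [0.564, 0.2035, 0.1179]
orientation: [-180.0, -0.1, -173.9]
force: [-9.8, 2.4, 12.1]
opening: 0.0137
gripper_force: 30.0
```

```bash
python3 -c "
from plant import ctrl
print(ctrl.close_job())"
```

```text
the job is handed in; nothing more can be done
None
```

The job is handed in with the plate still gripped and, as far as I can measure, flush on the middle of the sloping face, pressed with about 19 N (estimated from the wrist force); the side camera shows no change in the table's angle, and no verdict came back.

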